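# Roll a fresh paper roll up the ramp into its countertop dispenser

## Robot

A 7-joint arm with a two-finger parallel gripper is mounted at the origin on the work surface. World frame = base frame: x ahead of the robot, y to its left, z up, the work surface at z = 0. Lengths are in m, angles in rad, forces in N, time in s.
With the tool pointing down it reaches from about 0.4 to 0.85 m from the base axis. Payload 10.4 kg.
Tool frame: the origin (TCP) lies between the finger pads; the fingertips stand 22 mm ahead of it and the grasp point (between the pads) lies 3 mm ahead of it; z points along the fingers, y is the line along which they close (so a half turn about z gives the same grasp; the last joint's range is limited). The gripper opens to 85 mm and grips with 20 to 120 N. Pads are 22 mm wide; open, the fingers measure 114 mm over their backs; the gripper's body (76 mm by 85 mm) begins 54 mm behind the grasp point. The pads swing forward as they close: fully open they stand 13 mm farther back than shut.
Start: joints at [-1.173, 0.332, -0.065, 1.46, 0.022, 1.35, -0.088], TCP at [0.255, 0.571, 0.253] pointing down, gripper open.
Joint ranges: [-2.6, 2.6], [-0.5, 2.12], [-1.47, 1.34], [0.16, 2.42], [-1.27, 4.41], [0.06, 2.06], [-2.6, 2.6]. Speed limits (rad/s): [2.22, 2.22, 2.79, 2.79, 3.14, 3.14, 3.14].

## Interface

Orientations are given as a unit quaternion [x, y, z, w].
In Python, from workcell import manip, camera, ticket, boxes_of, outline_of gives the robot as it stands.
- The arm moves only by the tool carry_out, never from a script. Its argument "deltas" is a list of rows, each a list of 5 numbers: the shift along the tool's x, y, z as a fraction of full scale, then the turn about the tool's z as a fraction of full scale, then the opening, from -1 (shut) to 1 (fully open), so that 0 is half open. In form: [[tx, ty, tz, spin, gripper], ...]. A call has 1 to 20 rows; each row is the pose to reach, as a shift and turn from the pose commanded when the call began, along the tool's axes at that moment; what a row does not reach only later rows make up. Full scale, the value 1, is 150 mm for a shift and 30 degrees for a turn. A row lasts 1/8 s, in which the tool goes at most 62.5 mm and 10.7 degrees, less where a joint would pass 70% of its speed; a pose out of reach is approached as far as the arm can. A call with a number of a shift or a turn outside -1 to 1 is refused whole. A call with a gripper value outside its range is refused whole. The fingers move at their own pace and stop on an object; "force" is the grip in N (left out, the last holds). Time passes only in rows, so rows that repeat a pose let the fingers close. It gives the time, the measured TCP pose, the force, the opening and the grip force at its end, in the units of the state.
- manip.get_obs(): the state, without advancing time (a new reading comes with each control period).
- camera(name): name is "scene" or "top" or "wrist"; returns a dict with "img" (400x640x3 uint8, red, green, blue), "depth" (400x640 float32, m along the optical axis (not along the pixel's ray), 0 where there is no reading), "vertical_fov" (degrees; the focal length in pixels is half the picture's height over the tangent of half this angle, whatever the lens; pixels are square), "cx", "cy" (the principal point, pixels), "R" (3x3) and "t" (3): a world point X has camera coordinates R X + t. Camera axes: x right, y down, z forward; pixel columns grow to the right and rows downward; lengths in m; the calibration is good to about 2 mm. A picture is of the moment at which its call begins.
- ticket.hand_in(): hands the job in; it is judged then, once.
Trained networks look in a picture, given as the dict that the camera call returned (one of the last four; its "shot" number tells which), for a name from the list of things; names that differ only in an ending like _2 or _b are one class to them, and where a whole thing is asked for, a point or a joint stands for the part that bears it (a point fixed in the world has none). Each returns a list of dicts, best first, with "conf" (0 to 1); they miss things now and then, are a little off and sometimes report something else, mostly with a low value. They report only what shows in the picture. A call takes as long as a camera call. They do not tell look-alikes from the thing itself.
- boxes_of(query, picture): "position" ([x, y, z] in m, in world coordinates, good to about 4 mm: the middle of the surface that is visible of it).
- outline_of(query, picture): "region" (400x640 bool, what is visible of it).
The state is a dict: "clock": time; "joint_pos": joint angles; "joint_velocities": joint speeds; "tau": joint torques, N m; "position": TCP position; "ee_rot": TCP orientation; "ft_force": force on the tool from outside, world axes, zero at the start; "torque": the same for the moment, N m; "grip_width": opening from 0.0 (shut) to 1.0 (fully open); "grasp_force": force on a finger pad.
Only numpy, scipy, OpenCV 4.12 (cv2) and the standard library are available. Lean on these libraries where they do the work, as an engineer would, in place of code of your own. Each camera call takes 0.05 s, during which the arm holds its last target. There are 200 camera calls.

## Task

The kraft-paper roll lying on the counter is the refill for the plywood dispenser in front of it. With two fingertips spread along its back to keep it square, push it up the dispenser's ramp, slowly and under control all the way so that it never gets away from you or runs back down, until it drops into the cradle between the two idler rollers at the steel stop; then take your hand away and leave it at rest there. Only push it: do not pick the roll up, and leave the other things on the counter where they stand.

Things in the scene. Friction and masses are not known exactly. Their poses are not given: they have to be found in the camera images.
- roll: Loose rigid roll of brown kraft paper, white band round its middle: 70 mm diameter, 150 mm long, 0.33 to 0.6 kg. Origin at its centre, y along its axis; x and z turn as it rolls. Starts on the level counter, centre 65 to 115 mm before the ramp's toe, up to 0.09 rad out of square and 4 mm to one side. Rolls freely; on the ramp it runs back when not held. Pushed at one point it slews; fingertips 70 mm apart keep it square.
- dispenser: Fixed plywood paper-roll dispenser, 258 mm long, 202 wide. Origin on the counter at the middle of the ramp's toe; x level, up the ramp towards the cradle, y to the left, z up. The ramp rises 10 degrees from the counter (x = 0) to 28 mm high at x = 160. Side rails 20 mm above it, inner faces y = +-92, flared to +-107 at the toe; cradle cheeks 62 mm high, same width, x 158 to 258.
- idler (a point): Middle of the axis of the front idler (dispenser x = 174, z = 21). Two free-turning idler rollers, 18 mm in diameter on rubber tyres, lie across the dispenser behind the ramp, axes 46 mm apart at one height. The front one's top continues the ramp's line; the roll crosses it with its centre 44 mm above this point, its highest, then drops 6 mm forwards by itself.
- cradle (a point): Where the roll's centre lies once it sits between the two idlers: dispenser x = 197, y = 0, z = 59 mm. It stays there by itself, but a firm push back (2 to 3 N) would roll it out.
- stop (a point): Middle of the front face of the steel stop and tear bar across the back of the cradle, dispenser x = 234 (2 mm clear of the seated roll); the bar reaches from z = 34 to 70 mm.
- ramp: The ramp deck, part of the dispenser: origin at the same point (middle of the toe, on its top face), x up along the slope, y to the left, z square to its face. 163 mm long along the slope, 186 mm wide.
- pot: Bystander: small copper pot with tape rolls in it, 116 mm across (145 over its two handles), 65 mm high, origin under its centre.
- brush_cup: Bystander: cork cup of brushes, 72 mm across, 95 mm high, brushes to 155 mm; origin under its centre.
- tape: Bystander: roll of paper tape lying flat, 64 mm across, 20 mm high, origin under its centre.
- notebook: Bystander: closed spiral notebook lying flat, 105 by 148 by 17 mm, origin under its centre.
Things that resemble listed ones, but are neither listed nor needed, are in the scene too. What is shaped like the roll but purple or yellow is not meant.

How it is judged:
By the outcome, as a careful person would: the job done as asked, in the order asked, and still so for the second after the job is handed in, with the robot touching nothing.
It also fails if it takes over 40 s, if anything falls off the work surface, if the arm or the gripper's body presses on something with over 40 N, if the wrist force passes 120 N, or if a joint passes its speed limit or range.

## Working session

There is one attempt and no reset: what is moved stays moved. The work goes in short steps, Python scripts to look and compute and a tool call to move; the robot and the scene stay as the last step left them, time stands still between calls to the robot, and variables do not carry over. Pictures are saved under pics/ and viewed, at most 10 in all, crops included, and the job is handed in when it is done.

Besides the shell and the picture viewer there is one more tool, called after ">>>" in YAML: its name, and indented under it one key for each argument. carry_out: Moves the arm, as the interface text tells. Its arguments: {"type":"object","properties":{"deltas":{"type":"array","items":{"type":"array","items":{"type":"number"}}},"force":{"type":"number"}},"required":["deltas"]}

```bash
mkdir -p pics
cat > h.py <<'E'
from workcell import manip, camera, ticket, boxes_of, outline_of
import numpy as np, cv2
def shot(n,f):
    p=camera(n); cv2.imwrite('pics/'+f,p['img'][:,:,::-1]); return p
def cloud(p,mask=None):
    f=200/np.tan(np.radians(p['vertical_fov'])/2)
    v,u=np.nonzero((p['depth']>0)&(mask if mask is not None else True))
    d=p['depth'][v,u]
    c=np.stack([(u-p['cx'])/f*d,(v-p['cy'])/f*d,d],1)
    return (c-p['t'])@np.array(p['R']),u,v
E
python3 - <<'E'
from h import *
np.set_printoptions(precision=4,suppress=True)
o=manip.get_obs(); print(o['position'],o['ee_rot'],o['grip_width'])
for n in ['top','scene']:
    p=shot(n,n+'0.png')
    print(n,-np.array(p['R']).T@p['t'])
    for q in ['roll','dispenser','ramp','idler','stop','pot','brush_cup','tape','notebook']:
        print(q,[(np.round(b['position'],3).tolist(),round(b['conf'],2)) for b in boxes_of(q,p)][:4])
a=cv2.imread('pics/top0.png')
E
```

```text
[0.2552 0.5702 0.2525] [ 0.2089  0.9779 -0.0007 -0.0001] 0.9964370425007177
top [0.4469 0.0578 1.0187]
roll [([0.314, 0.252, 0.063], 0.94), ([0.508, -0.186, 0.066], 0.86), ([0.548, -0.001, 0.016], 0.71), ([0.309, -0.265, 0.063], 0.67)]
dispenser [([0.546, -0.001, 0.016], 0.67)]
ramp [([0.536, -0.044, 0.014], 0.77), ([0.76, 0.03, 0.076], 0.49)]
idler [([0.543, 0.002, 0.014], 0.71)]
stop [([0.55, 0.004, 0.011], 0.7)]
pot [([0.759, 0.033, 0.075], 0.72), ([0.637, 0.255, 0.045], 0.56)]
brush_cup [([0.758, 0.032, 0.076], 0.75)]
tape [([0.371, -0.074, 0.023], 0.97)]
notebook [([0.725, -0.2, 0.014], 0.62)]
scene [ 1.1076 -0.6864  0.9951]
roll [([0.53, -0.21, 0.061], 0.95), ([0.326, 0.241, 0.057], 0.92), ([0.334, -0.287, 0.06], 0.76)]
dispenser [([0.548, -0.003, 0.02], 0.71), ([0.733, -0.21, 0.017], 0.65)]
ramp [([0.54, -0.047, 0.014], 0.73), ([0.544, -0.002, 0.021], 0.72)]
idler [([0.55, -0.003, 0.019], 0.96)]
stop [([0.547, 0.002, 0.019], 0.8)]
pot [([0.636, 0.248, 0.044], 0.72)]
brush_cup [([0.764, 0.018, 0.077], 0.56), ([0.543, 0.003, 0.019], 0.51), ([0.637, 0.247, 0.044], 0.41)]
tape [([0.378, -0.081, 0.02], 0.82)]
notebook [([0.736, -0.212, 0.017], 0.86)]
```

View pics/top0.png

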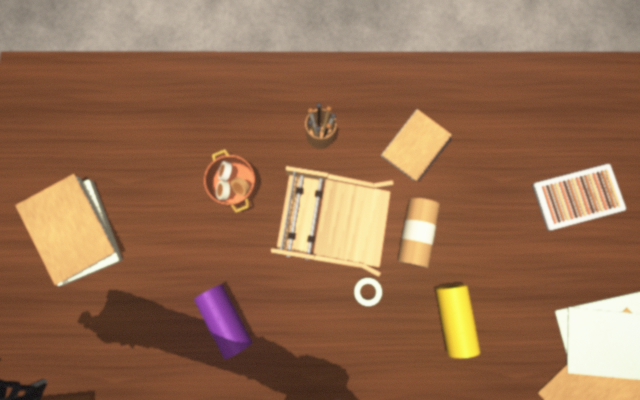

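View pics/scene0.png

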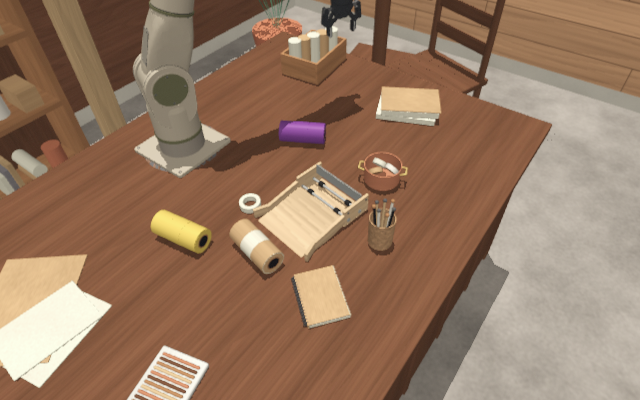

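The top picture shows the kraft roll at (419,232), with the dispenser to its left: toe at column ~388 and cradle at ~300, so the ramp rises towards world +y. The purple roll (222,320) and yellow roll (458,320) are decoys. The tape (368,292) lies close to the toe's near rail, and the scene view agrees.

```bash
cat >> h.py <<'E'
from scipy.optimize import least_squares
def fit_roll(P,g,z=0.035):
    # P surface points; g=(x,y,psi) axis direction (cos,sin)
    def r(q):
        n=np.array([-np.sin(q[2]),np.cos(q[2])]); e=(P[:,:2]-q[:2])@n
        return np.hypot(e,P[:,2]-q[3])-0.035
    a=[g[0],g[1],g[2],z]
    q=least_squares(r,a,loss='soft_l1',f_scale=.002).x
    d=np.array([np.cos(q[2]),np.sin(q[2])]); s=(P[:,:2]-q[:2])@d
    m=(np.percentile(s,.5)+np.percentile(s,99.5))/2
    return np.r_[q[:2]+m*d,q[2:]],np.ptp(np.percentile(s,[.5,99.5])),np.std(r(q))
def fit_disp(P,g):
    def hm(x,y):
        a=abs(y); inn=(x>0)&(x<258)
        h=np.where(inn&(x<160)&(a<92),x*.1763,0.)
        h=np.where(inn&(x<158)&(a>=92)&(a<101),x*.1763+20,h)
        return np.where((x>=158)&(x<258)&(a>=92)&(a<101),62,h)
    def cost(q):
        c,s=np.cos(q[2]),np.sin(q[2]); D=(P[:,:2]-q[:2])*1e3
        x=D@[c,s]; y=D@[-s,c]
        k=~((x>160)&(x<256)&(abs(y)<92))
        return np.minimum(abs(hm(x,y)-P[:,2]*1e3),12)[k].sum()/len(P)
    from scipy.optimize import differential_evolution as de
    b=[(g[0]-.04,g[0]+.04),(g[1]-.04,g[1]+.04),(g[2]-.25,g[2]+.25)]
    r=de(cost,b,seed=0,maxiter=60,popsize=12); return r.x,r.fun
E
python3 - <<'E'
from h import *
np.set_printoptions(precision=4,suppress=True)
for n in ['top','scene']:
    p=camera(n); best=[b for b in outline_of('roll',p)]
    for b in best:
        P,u,v=cloud(p,b['region']); c=np.median(P,0)
        if np.hypot(c[0]-.51,c[1]+.19)<.05:
            P=P[(P[:,2]>.012)&(P[:,2]<.08)]; print(n,'roll',len(P),*fit_roll(P,(c[0],c[1],0.)));break
    P,u,v=cloud(p)
    k=(P[:,0]>.38)&(P[:,0]<.69)&(P[:,1]>-.13)&(P[:,1]<.2)&(P[:,2]<.1)
    print('disp',*fit_disp(P[k],(.53,-.10,1.57+.1)))
E
```

```text
top roll 2019 [ 0.5102 -0.1929 -0.2201  0.0358] 0.14956805109282612 0.0022754650398796217
disp [ 0.5269 -0.123   1.4201] 1.7160840153105203
scene roll 1521 [ 0.5133 -0.1955 -0.2198  0.0344] 0.15220807066858782 0.006202688182793
disp [ 0.5254 -0.1195  1.4259] 2.8605666419649847
```

Fits from both cameras agree: toe at about (0.526, -0.121) and ramp heading 1.42 rad. The roll is 72 mm before the toe, 0.07 rad out of square and about 4 mm to one side, which is all within spec. I'll travel over in stages while spinning the tool.

>>> carry_out:
  deltas:
    - [-0.25, -0.25, 0, 0.3, 1]
    - [-0.5, -0.5, 0, 0.6, 1]
    - [-0.8, -0.8, 0, 1, 1]
    - [-0.8, -0.8, 0, 1, 1]

```text
clock: 1.7
position: [0.3186, 0.4079, 0.2539]
ee_rot: [0.459, 0.888, 0.0, 0.001]
ft_force: [-0.4, 0.4, 0.9]
grip_width: 1.0
grasp_force: 0.0
```

```bash
cat >> h.py <<'E'
from scipy.spatial.transform import Rotation as Ro
def need(tgt,yaw):  # yaw = wanted heading of tool x
    o=manip.get_obs(); R=Ro.from_quat(o['ee_rot']).as_matrix()
    d=R.T@(np.array(tgt)-o['position'])/.15
    dy=(yaw-np.arctan2(R[1,0],R[0,0])+np.pi)%(2*np.pi)-np.pi
    print('t',round(o['clock'],2),'pos',np.round(o['position'],4),'F',np.round(o['ft_force'],1),'tilt',np.round(R[2],3),'need',np.round(d,3),'spin',round(-np.degrees(dy)/30,3))
E
python3 -c "
from h import *
need([.5,-.28,.25],1.35); need([.42,.2,.25],1.35)"
```

```text
t 1.7 pos [0.3186 0.4079 0.2539] F [-0.4  0.4  0.9] tilt [-0.001  0.001 -1.   ] need [-4.441 -1.665  0.028] spin 1.599
t 1.7 pos [0.3186 0.4079 0.2539] F [-0.4  0.4  0.9] tilt [-0.001  0.001 -1.   ] need [-1.522 -0.25   0.027] spin 1.599
```

>>> carry_out:
  deltas:
    - [-0.35, -0.03, 0, 0.33, 1]
    - [-0.7, -0.06, 0, 0.66, 1]
    - [-1, -0.1, 0, 1, 1]
    - [-1, -0.1, 0, 1, 1]

```text
clock: 2.2
position: [0.3933, 0.2792, 0.2537]
ee_rot: [0.672, 0.74, 0.0, 0.0]
ft_force: [-0.3, 0.9, -0.3]
grip_width: 1.003
grasp_force: 0.0
```

```bash
python3 -c "
from h import *
need([.5,-.28,.25],1.35)"
```

```text
t 2.2 pos [0.3933 0.2792 0.2537] F [-0.3  0.9 -0.3] tilt [ 0.     0.001 -1.   ] need [-3.779  0.349  0.024] spin 0.606
```

>>> carry_out:
  deltas:
    - [-0.35, 0.1, 0, 0.3, 1]
    - [-0.7, 0.2, 0, 0.6, 1]
    - [-1, 0.3, 0, 0.6, 1]
    - [-1, 0.3, 0, 0.6, 1]

```text
clock: 2.7
position: [0.4528, 0.1351, 0.2536]
ee_rot: [0.779, 0.628, 0.0, 0.0]
ft_force: [-1.3, 0.3, -0.9]
grip_width: 0.999
grasp_force: 0.0
```

```bash
python3 -c "
from h import *
need([.5,-.28,.25],1.35)"
```

```text
t 2.7 pos [0.4528 0.1351 0.2536] F [-1.3  0.3 -0.9] tilt [ 0.     0.001 -1.   ] need [-2.638  0.894  0.024] spin 0.013
```

>>> carry_out:
  deltas:
    - [-0.35, 0.12, 0, 0, 1]
    - [-0.7, 0.24, 0, 0, 1]
    - [-1, 0.35, 0, 0, 1]
    - [-1, 0.35, 0, 0, 1]

```text
clock: 3.2
position: [0.4721, -0.0221, 0.2536]
ee_rot: [0.778, 0.628, 0.0, 0.0]
ft_force: [-0.1, 0.6, 0.2]
grip_width: 1.002
grasp_force: 0.0
```

>>> carry_out:
  deltas:
    - [-0.35, 0.12, 0, 0, 1]
    - [-0.7, 0.24, 0, 0, 1]
    - [-1, 0.35, 0, 0, 1]
    - [-1, 0.35, 0, 0, 1]

```text
clock: 3.7
position: [0.4921, -0.1794, 0.2532]
ee_rot: [0.778, 0.628, -0.0, 0.0]
ft_force: [0.4, 1.1, -0.2]
grip_width: 0.999
grasp_force: 0.0
```

Run:
```python
from h import *
np.set_printoptions(precision=4,suppress=True)
need([.5,-.28,.1],1.35)
p=shot('wrist','w1.png')
for b in outline_of('roll',p):
    P,u,v=cloud(p,b['region']); c=np.median(P,0)
    P=P[(P[:,2]>.012)&(P[:,2]<.08)]
    if len(P)>50: print(c,b['conf'],len(P),*fit_roll(P,(c[0],c[1],-.2)))
```

```text
t 3.7 pos [ 0.4921 -0.1794  0.2532] F [ 0.4  1.1 -0.2] tilt [-0.001  0.    -1.   ] need [-0.643  0.193  1.022] spin 0.016
[ 0.3338 -0.2562  0.056 ] 0.74 4410 [ 0.3118 -0.276   0.1396  0.0356] 0.1506572846258074 0.00671063557452573
[ 0.5131 -0.1869  0.0673] 0.65 10421 [ 0.512  -0.1943 -0.22    0.0362] 0.14802598190833108 0.0006185997744552623
```

View pics/w1.png

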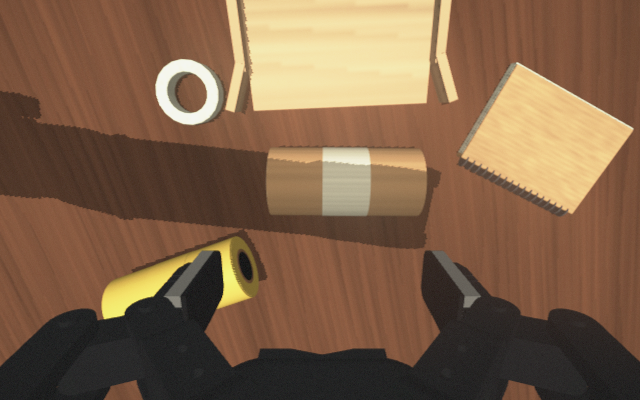

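The wrist view shows the roll at (347,182), the toe edge at row ~105, and the yellow roll's end at (245,265), left of the finger path. The roll fits at (0.512, -0.194) with heading -0.22. I'll go behind the roll on the ramp's centreline and descend.

```bash
python3 -c "
from h import *
need([.505,-.262,.12],1.35); need([.505,-.262,.037],1.35)"
```

```text
t 3.8 pos [ 0.4923 -0.176   0.2529] F [ 0.   0.5 -0.7] tilt [ 0.    -0.001 -1.   ] need [-0.544  0.202  0.886] spin 0.024
t 3.8 pos [ 0.4923 -0.176   0.2529] F [ 0.   0.5 -0.7] tilt [ 0.    -0.001 -1.   ] need [-0.544  0.202  1.439] spin 0.024
```

>>> carry_out:
  deltas:
    - [-0.3, 0.1, 0, 0, 1]
    - [-0.55, 0.2, 0.2, 0, 1]
    - [-0.55, 0.2, 0.55, 0, 1]
    - [-0.55, 0.2, 0.85, 0, 1]
    - [-0.55, 0.2, 0.85, 0, 1]
    - [-0.55, 0.2, 0.85, 0, 1]

```text
clock: 4.55
position: [0.5049, -0.2643, 0.1274]
ee_rot: [0.777, 0.629, 0.001, 0.001]
ft_force: [0.3, -0.1, 1.1]
grip_width: 1.001
grasp_force: 0.0
```

Run:
```python
from h import *
np.set_printoptions(precision=4,suppress=True)
need([.505,-.262,.037],1.35)
p=shot('wrist','w2.png')
P,u,v=cloud(p)
k=(v<330)
# finger points: above z .06 & behind the roll
m=(P[:,2]>.075)&(P[:,2]<.2)
o=manip.get_obs(); R=Ro.from_quat(o['ee_rot']).as_matrix()
T=(P[m]-o['position'])@R
T=T[(abs(T[:,1])>.035)&(abs(T[:,1])<.07)&(T[:,2]>-.01)]
print(len(T), T.min(0),T.max(0)) if len(T) else 0
for y in (-1,1):
    q=T[T[:,1]*y>0]; print(y,np.percentile(q,[2,50,98],axis=0) if len(q) else None)
```

```text
t 4.55 pos [ 0.5049 -0.2643  0.1274] F [ 0.3 -0.1  1.1] tilt [ 0.     0.002 -1.   ] need [ 0.015 -0.003  0.603] spin 0.022
2309 [-0.0117 -0.0567 -0.01  ] [0.0118 0.0564 0.0088]
-1 [[-0.0102 -0.0557 -0.0096]
 [ 0.0057 -0.0431 -0.003 ]
 [ 0.0113 -0.0426  0.007 ]]
1 [[-0.0101  0.0421 -0.0097]
 [ 0.0058  0.0426 -0.0031]
 [ 0.0115  0.0551  0.0072]]
```

View pics/w2.png

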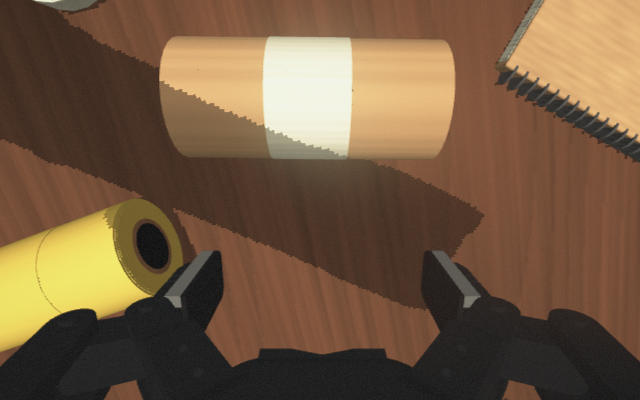

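The wrist view shows the roll at (310,97), square with the fingers. The fingertips measure 9 mm ahead of the TCP, ±11.5 mm wide and at ±42–56 mm. The yellow roll's end at (150,245) is near the left finger, so I'll check that clearance before descending.

Run:
```python
from h import *
np.set_printoptions(precision=4,suppress=True)
p=camera('wrist'); P,u,v=cloud(p); c=p['img'][v,u].astype(int)
o=manip.get_obs(); R=Ro.from_quat(o['ee_rot']).as_matrix(); T=(P-o['position'])@R
y=(c[:,0]-c[:,2]>60)&(c[:,1]>c[:,0]*.75)&(u<260)&(v>180)&(P[:,2]<.08)&(P[:,2]>.01)
print('yellow tool y max',np.percentile(T[y,1],[50,98,99.8]),'x at end',T[y&(T[:,1]>np.percentile(T[y,1],90)),0].min(),T[y,0].max())
d=(T[:,2]<.02)&(T[:,2]>-.09)&(c.max(1)<90)&(v>230)
for w in (.057,.065,.075,.085): 
    q=T[d&(T[:,1]<-w)]; print(w,len(q),q[:,2].max() if len(q) else None, q[:,0].max() if len(q) else None)
for b in outline_of('roll',p):
    Q,_,_=cloud(p,b['region']); m=np.median(Q,0); Q=Q[(Q[:,2]>.012)&(Q[:,2]<.08)]
    if m[0]>.45: print(*fit_roll(Q,(m[0],m[1],-.2)))
need([.505,-.262,.032],1.35)
```

```text
yellow tool y max [-0.1482 -0.1097 -0.1081] x at end -0.052577766922175875 0.007409222875833711
0.057 8351 -0.03370341995244442 0.014265272096237633
0.065 2876 -0.03538635957621433 0.014265272096237633
0.075 0 None None
0.085 0 None None
[ 0.512  -0.1943 -0.22    0.0362] 0.14835451452020326 0.00057956912037217
t 4.7 pos [ 0.5048 -0.2652  0.1278] F [-0.1 -0.2 -0.2] tilt [ 0.     0.003 -1.   ] need [ 0.021 -0.005  0.638] spin 0.02
```

>>> carry_out:
  deltas:
    - [0.01, 0, 0.2, 0.02, 1]
    - [0.01, 0, 0.4, 0.02, 1]
    - [0.01, 0, 0.6, 0.02, 1]
    - [0.01, 0, 0.63, 0.02, 1]
    - [0.01, 0, 0.63, 0.02, 1]

```text
clock: 5.32
position: [0.5045, -0.2641, 0.0325]
ee_rot: [0.781, 0.624, 0.0, 0.001]
ft_force: [-0.5, -0.9, 1.0]
grip_width: 0.996
grasp_force: 0.0
```

Run:
```python
from h import *
need([.505,-.262,.032],1.35)
o=manip.get_obs(); R=Ro.from_quat(o['ee_rot']).as_matrix()
print('roll centre in tool', R.T@(np.array([.512,-.1943,.035])-o['position']))
```

```text
t 5.33 pos [ 0.5045 -0.2641  0.0325] F [-0.5 -0.9  1. ] tilt [-0.     0.001 -1.   ] need [0.014 0.    0.004] spin -0.002
roll centre in tool [ 0.0697424  -0.00803839 -0.00248579]
```

>>> carry_out:
  deltas:
    - [0.03, 0, 0, 0, 1]
    - [0.06, 0, 0, 0, 1]
    - [0.09, 0, 0, 0, 1]
    - [0.11, 0, 0, 0, 1]
    - [0.123, 0, 0, 0, 1]
    - [0.136, 0, 0, 0, 1]
    - [0.149, 0, 0, 0, 1]
    - [0.162, 0, 0, 0, 1]
    - [0.175, 0, 0, 0, 1]
    - [0.188, 0, 0, 0, 1]
    - [0.201, 0, 0, 0, 1]
    - [0.214, 0, 0, 0, 1]
    - [0.227, 0, 0, 0, 1]

```text
clock: 6.95
position: [0.5114, -0.2304, 0.0313]
ee_rot: [0.781, 0.625, 0.0, -0.0]
ft_force: [-0.1, 0.0, 0.4]
grip_width: 0.995
grasp_force: 0.1
```

```bash
cat >> h.py <<'E'
def look(z=.035,lo=.012):
    p=camera('scene'); o=manip.get_obs(); R=Ro.from_quat(o['ee_rot']).as_matrix()
    D=(.526,-.1215,1.423); c,s=np.cos(D[2]),np.sin(D[2])
    t=o['position'][:2]-np.array(D[:2]); print('t',round(o['clock'],2),'TCP disp',np.round([t@[c,s],t@[-s,c],o['position'][2]],4),'F',np.round(o['ft_force'],1),'yaw',np.arctan2(R[1,0],R[0,0])-D[2])
    for b in outline_of('roll',p):
        Q,_,_=cloud(p,b['region']); m=np.median(Q,0)
        e=np.hypot(*(m[:2]-o['position'][:2]-.04*R[:2,0]))
        if e>.06: continue
        Q=Q[(Q[:,2]>lo)&(Q[:,2]<.12)]
        q,L,sd=fit_roll(Q,(m[0],m[1],-.18),z); w=q[:2]-np.array(D[:2])
        print('roll disp',np.round([w@[c,s],w@[-s,c]],4),'z',round(q[3],4),'skew',round(q[2]+np.pi/2-D[2],3),'L',round(L,3),'sd',round(sd,4))
    return p
E
python3 -c "
from h import *
look()"
```

```text
t 7.0 TCP disp [-0.1096 -0.0016  0.0312] F [ 0.4  0.5 -0.3] yaw -0.07369492295138147
roll disp [-0.0663 -0.018 ] z 0.0346 skew -0.073 L 0.115 sd 0.008
```

>>> carry_out:
  deltas:
    - [0.015, 0, 0, -0.01, 1]
    - [0.034, -0.001, 0, -0.02, 1]
    - [0.054, -0.002, 0, -0.03, 1]
    - [0.074, -0.003, 0, -0.04, 1]
    - [0.094, -0.004, 0, -0.05, 1]
    - [0.114, -0.005, 0, -0.06, 1]
    - [0.134, -0.006, 0, -0.07, 1]
    - [0.154, -0.007, 0, -0.08, 1]
    - [0.174, -0.008, 0, -0.09, 1]
    - [0.194, -0.009, 0, -0.1, 1]
    - [0.214, -0.01, 0, -0.11, 1]
    - [0.234, -0.012, 0, -0.12, 1]
    - [0.254, -0.013, 0, -0.13, 1]
    - [0.274, -0.015, 0, -0.14, 1]
    - [0.294, -0.017, 0, -0.14, 1]
    - [0.314, -0.018, 0, -0.14, 1]
    - [0.334, -0.02, 0, -0.14, 1]

```text
clock: 9.18
position: [0.5194, -0.1808, 0.0313]
ee_rot: [0.758, 0.653, 0.0, -0.0]
ft_force: [0.2, -1.0, -0.1]
grip_width: 1.001
grasp_force: 0.1
```

```bash
python3 -c "
from h import *
p=look()
cv2.imwrite('pics/s2.png',cv2.resize(p['img'][140:320,190:430,::-1],None,fx=3,fy=3))"
```

```text
t 9.22 TCP disp [-0.0592 -0.0023  0.0312] F [0.8 1.3 0.1] yaw -0.0003134309830519211
```

View pics/s2.png

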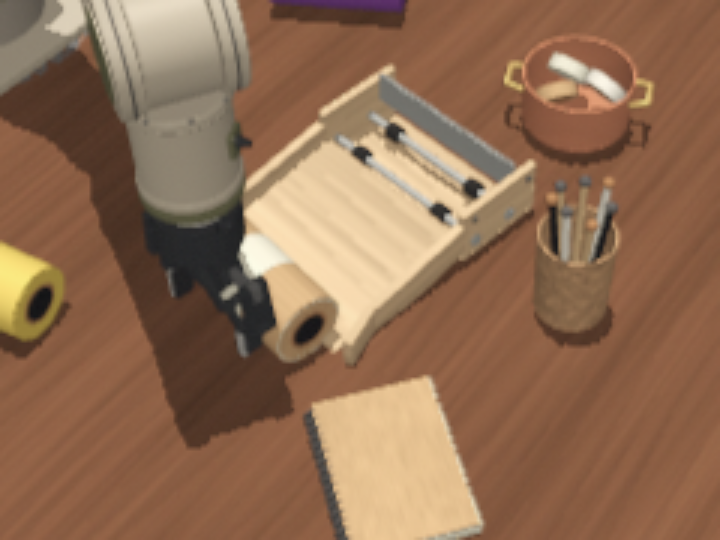

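The crop shows the roll at (290,310) against the fingers and square between the flared rails, right at the toe. Now up the ramp.

>>> carry_out:
  deltas:
    - [0.02, 0, 0, 0, 1]
    - [0.04, 0, 0, 0, 1]
    - [0.06, 0, 0, 0, 1]
    - [0.08, 0, -0.004, 0, 1]
    - [0.1, 0, -0.007, 0, 1]
    - [0.12, 0, -0.011, 0, 1]
    - [0.14, 0, -0.014, 0, 1]
    - [0.16, 0, -0.018, 0, 1]
    - [0.18, 0, -0.021, 0, 1]
    - [0.2, 0, -0.025, 0, 1]
    - [0.22, 0, -0.028, 0, 1]
    - [0.24, 0, -0.032, 0, 1]
    - [0.26, 0, -0.035, 0, 1]
    - [0.28, 0, -0.039, 0, 1]
    - [0.3, 0, -0.042, 0, 1]
    - [0.32, 0, -0.046, 0, 1]
    - [0.34, 0, -0.049, 0, 1]
    - [0.36, 0, -0.053, 0, 1]
    - [0.38, 0, -0.056, 0, 1]
    - [0.4, 0, -0.06, 0, 1]

```text
clock: 11.78
position: [0.5283, -0.1214, 0.0403]
ee_rot: [0.758, 0.653, 0.0, -0.0]
ft_force: [-0.9, -2.9, 1.6]
grip_width: 1.0
grasp_force: 1.6
```

```bash
python3 -c "
from h import *
p=look(.042)
need([.526+.135*.147,-.1215+.135*.989,.063],1.423)
cv2.imwrite('pics/s3.png',cv2.resize(p['img'][140:320,190:430,::-1],None,fx=3,fy=3))"
```

```text
t 11.82 TCP disp [ 0.001  -0.0023  0.0403] F [-0.5 -1.2  0.8] yaw -0.00019485275843367234
t 11.88 pos [ 0.5284 -0.121   0.0403] F [-0.6 -2.2  0.8] tilt [ 0.001 -0.    -1.   ] need [ 0.894 -0.015 -0.151] spin 0.0
```

View pics/s3.png

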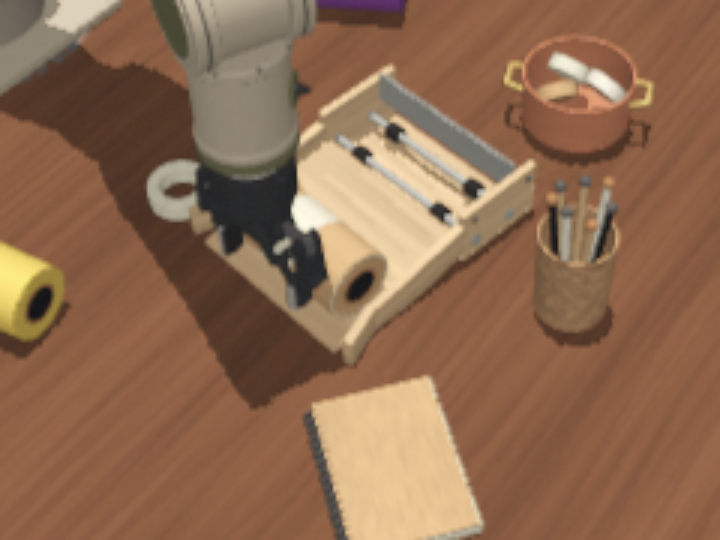

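The roll sits square on the ramp, held at (345,275), with both fingers on its back. I'll continue.

>>> carry_out:
  deltas:
    - [0.02, 0, -0.004, 0, 1]
    - [0.04, 0, -0.007, 0, 1]
    - [0.06, 0, -0.011, 0, 1]
    - [0.08, 0, -0.014, 0, 1]
    - [0.1, 0, -0.018, 0, 1]
    - [0.12, 0, -0.021, 0, 1]
    - [0.14, 0, -0.025, 0, 1]
    - [0.16, 0, -0.028, 0, 1]
    - [0.18, 0, -0.032, 0, 1]
    - [0.2, 0, -0.035, 0, 1]
    - [0.22, 0, -0.039, 0, 1]
    - [0.24, 0, -0.042, 0, 1]
    - [0.26, 0, -0.046, 0, 1]
    - [0.28, 0, -0.049, 0, 1]
    - [0.3, 0, -0.053, 0, 1]
    - [0.32, 0, -0.056, 0, 1]
    - [0.34, 0, -0.06, 0, 1]
    - [0.36, 0, -0.063, 0, 1]
    - [0.38, 0, -0.067, 0, 1]
    - [0.4, 0, -0.07, 0, 1]

```text
clock: 14.38
position: [0.5372, -0.0622, 0.0508]
ee_rot: [0.758, 0.653, 0.0, -0.0]
ft_force: [-0.0, -4.0, 2.8]
grip_width: 0.997
grasp_force: 2.0
```

```bash
python3 -c "
from h import *
p=look(.055)
p=shot('top','t3.png');cv2.imwrite('pics/t3.png',cv2.resize(p['img'][130:310,220:460,::-1],None,fx=3,fy=3))"
```

```text
t 14.43 TCP disp [ 0.061  -0.0023  0.0508] F [ 0.2 -2.2  2.8] yaw -0.00015443278973248376
```

View pics/t3.png

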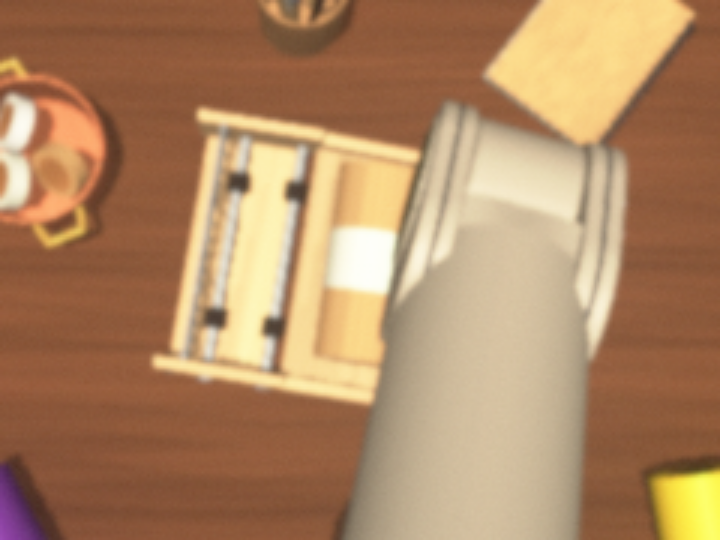

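The top crop shows the roll square and centred at (355,260), parallel to the idlers at columns ~230 and ~290.

>>> carry_out:
  deltas:
    - [0.02, 0, -0.004, 0, 1]
    - [0.04, 0, -0.007, 0, 1]
    - [0.06, 0, -0.011, 0, 1]
    - [0.08, 0, -0.014, 0, 1]
    - [0.1, 0, -0.018, 0, 1]
    - [0.12, 0, -0.021, 0, 1]
    - [0.14, 0, -0.025, 0, 1]
    - [0.16, 0, -0.028, 0, 1]
    - [0.18, 0, -0.032, 0, 1]
    - [0.2, 0, -0.035, 0, 1]
    - [0.22, 0, -0.039, 0, 1]
    - [0.24, 0, -0.042, 0, 1]
    - [0.26, 0, -0.046, 0, 1]
    - [0.28, 0, -0.049, 0, 1]
    - [0.3, 0, -0.053, 0, 1]
    - [0.32, 0, -0.056, 0, 1]
    - [0.335, 0, -0.06, 0, 1]
    - [0.35, 0, -0.063, 0, 1]
    - [0.365, 0, -0.067, 0, 1]
    - [0.375, 0, -0.07, 0, 1]

```text
clock: 17.02
position: [0.5453, -0.0065, 0.0612]
ee_rot: [0.757, 0.653, -0.0, -0.0]
ft_force: [-0.4, -2.3, 1.7]
grip_width: 0.997
grasp_force: 1.0
```

>>> carry_out:
  deltas:
    - [0.008, 0, -0.002, 0, 1]
    - [0.016, 0, -0.003, 0, 1]
    - [0.024, 0, -0.004, 0, 1]
    - [0.032, 0, -0.005, 0, 1]
    - [0.04, 0, -0.005, 0, 1]

```text
clock: 17.65
position: [0.5464, -0.0006, 0.062]
ee_rot: [0.758, 0.653, 0.0, -0.0]
ft_force: [-0.6, -1.2, 0.4]
grip_width: 0.998
grasp_force: 0.5
```

```bash
python3 -c "
from h import *
p=look(.06)
p=shot('top','t4.png');cv2.imwrite('pics/t4.png',cv2.resize(p['img'][130:310,220:460,::-1],None,fx=3,fy=3))"
```

```text
t 17.7 TCP disp [ 0.1228 -0.0024  0.0621] F [-0.2 -1.5  0.4] yaw -0.0004867808718447275
```

View pics/t4.png

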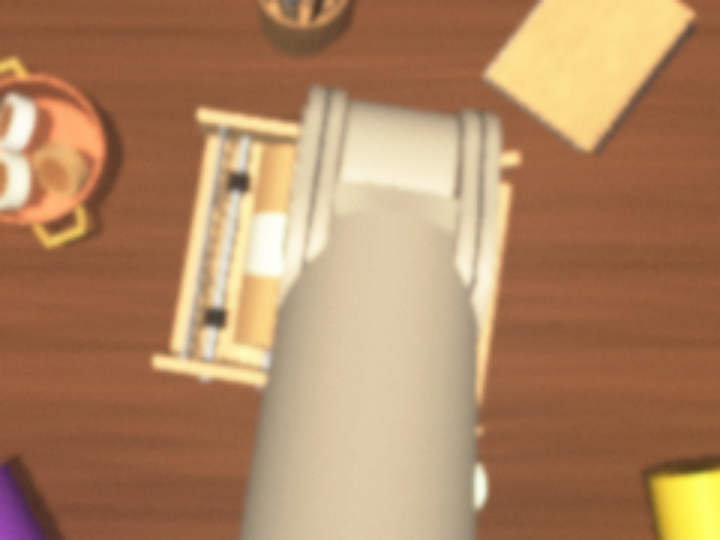

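The roll is riding up on the front idler, its front edge at column ~245, and the push force is falling. I'll creep it over.

>>> carry_out:
  deltas:
    - [0.008, 0, -0.001, 0, 1]
    - [0.016, 0, -0.002, 0, 1]
    - [0.024, 0, -0.002, 0, 1]
    - [0.032, 0, -0.002, 0, 1]
    - [0.04, 0, -0.002, 0, 1]
    - [0.048, 0, -0.002, 0, 1]

```text
clock: 18.55
position: [0.5474, 0.0066, 0.0623]
ee_rot: [0.758, 0.653, 0.0, -0.0]
ft_force: [0.5, 0.4, -0.7]
grip_width: 0.999
grasp_force: 0.0
```

```bash
cat >> h.py <<'E'
def front():
    # profile of the roll from the top depth, in dispenser frame, strip free of the arm
    p=camera('top'); P,u,v=cloud(p); c,s=np.cos(1.423),np.sin(1.423); D=P[:,:2]-[.526,-.1215]
    x=D@[c,s]; y=D@[-s,c]; k=(abs(y)<.06)&(x>.15)&(x<.235)&(P[:,2]<.12)&(P[:,2]>.045)
    if k.sum()<20: print('few');return p
    X=np.c_[x[k],P[k,2]]
    r=least_squares(lambda q:np.hypot(X[:,0]-q[0],X[:,1]-q[1])-.035,[.185,.06],loss='soft_l1',f_scale=.001)
    print('profile centre',np.round(r.x,4),len(X),X[:,1].max()); return p
E
python3 -c "
from h import *
look(.06);front()"
```

```text
t 18.6 TCP disp [ 0.13   -0.0024  0.0623] F [ 0.1  0.7 -0.4] yaw -0.0003817628388937955
profile centre [0.181  0.0657] 673 0.10356188059194472
```

>>> carry_out:
  deltas:
    - [0, 0, 0, 0, 1]
    - [0, 0, 0, 0, 1]
    - [0, 0, 0, 0, 1]
    - [0, 0, 0, 0, 1]

```text
clock: 19.2
position: [0.5474, 0.0063, 0.0623]
ee_rot: [0.758, 0.653, 0.0, -0.0]
ft_force: [0.5, -1.6, -0.5]
grip_width: 0.999
grasp_force: 0.0
```

```bash
python3 -c "
from h import *
look(.06);front()"
```

```text
t 19.25 TCP disp [ 0.1296 -0.0024  0.0623] F [ 1.1  0.2 -0.5] yaw -0.0007009743483268327
profile centre [0.1986 0.0596] 1079 0.0984908685447709
```

The roll has dropped in: its centre fits at x = 198.6, z = 59.6, against a nominal 197 and 59. I'll back off and lift clear.

>>> carry_out:
  deltas:
    - [-0.05, 0, -0.02, 0, 1]
    - [-0.15, 0, -0.05, 0, 1]
    - [-0.3, 0, -0.1, 0, 1]
    - [-0.4, 0, -0.25, 0, 1]
    - [-0.5, 0, -0.5, 0, 1]
    - [-0.6, 0, -0.75, 0, 1]
    - [-0.8, 0, -1, 0, 1]
    - [-1, 0, -1, 0, 1]
    - [-1, 0, -1, 0, 1]

```text
clock: 20.48
position: [0.524, -0.1464, 0.2133]
ee_rot: [0.76, 0.65, 0.0, 0.001]
ft_force: [-0.6, -0.1, -0.2]
grip_width: 0.999
grasp_force: 0.0
```

```bash
python3 -c "
from h import *
front();p=front()
cv2.imwrite('pics/t5.png',cv2.resize(p['img'][90:330,180:500,::-1],None,fx=2.4,fy=2.4))"
```

```text
profile centre [0.1985 0.0596] 1643 0.09884280643925304
profile centre [0.1984 0.0597] 1641 0.0997057616925567
```

View pics/t5.png

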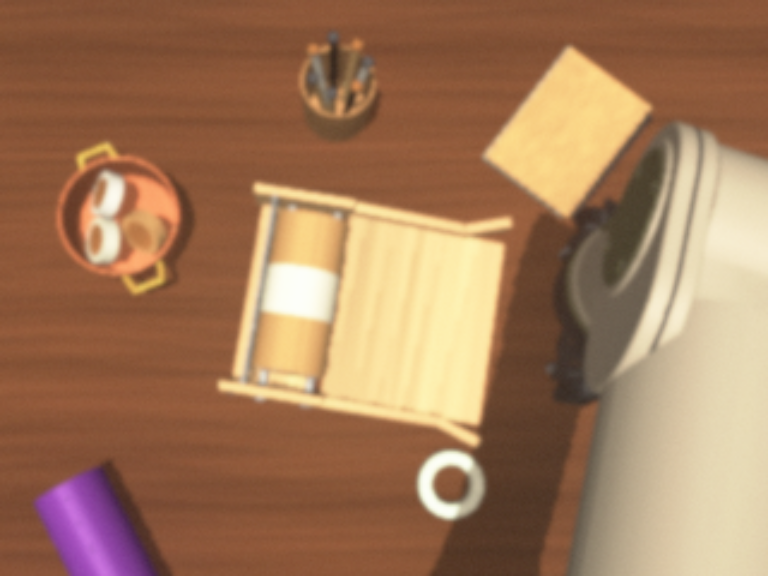

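The roll rests in the cradle at (298,292), against the idlers and square to them. The bystanders are where they were, and the hand is clear.

```bash
python3 -c "
from h import *
print(ticket.hand_in())"
```

```text
the job is handed in; nothing more can be done
None
```

The kraft roll was pushed up the ramp under control, sits at rest in the cradle between the two idlers with the hand clear, and the job was handed in at about 21 s.

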